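Gauge a bedside drawer's side gap with a taper feeler

ROBOT

A 6-joint arm with a two-finger parallel gripper is mounted at the origin on the work surface. World frame = base frame: x ahead of the robot, y to its left, z up, the work surface at z = 0. Lengths are in m, angles in degrees, forces in N, time in s.
With the tool pointing down it reaches from about 0.3 to 0.775 m from the base axis. Payload 14.6 kg.
Tool frame: the origin (TCP) lies between the finger pads; the fingertips stand 14 mm ahead of it and the grasp point (between the pads) lies 5 mm behind it (env.tip_reach is the z of the fingertips in the tool frame, in m); z points along the fingers, y is the line along which they close (so a half turn about z gives the same grasp; the last joint's range is limited). The gripper opens to 85 mm and grips with 20 to 120 N. Pads are 22 mm wide; open, the fingers measure 114 mm over their backs; the gripper's body (76 mm by 85 mm) begins 54 mm behind the grasp point. The pads swing forward as they close: fully open they stand 13 mm farther back than shut.
Start: joints at [67.517, 17.183, 87.147, -0, 75.671, -3.816], TCP at [0.176, 0.521, 0.245] pointing down, gripper open.
Joint ranges: [-173.82, 173.82], [-45.26, 126.66], [13.44, 144.39], [-59.66, 239.66], [0, 175.72], [-146.38, 146.38]. Speed limits (degrees/s): [127.2, 127.2, 147.25, 180, 180, 180].

INTERFACE

Orientations are given as [roll, pitch, yaw] about the fixed x, y, z axes, in that order (R = Rz(yaw) Ry(pitch) Rx(roll)).
In Python, from cell import env gives the robot as it stands.
- The arm moves only by the tool arm_command, never from a script. Its argument "moves" is one flat list of numbers, 4 for each row, row after row: the shift along the world's x, y, z in cm, then the turn about the world's z in rad. A call has 1 to 12 rows; each row shifts and turns the commanded pose from where the row before left it; what a row does not reach is not made up. A row lasts 1/8 s, in which the tool goes at most 62.5 mm and 10.7 degrees, less where a joint would pass 70% of its speed; a pose out of reach is approached as far as the arm can. A call is refused whole if a number of a shift passes 6.25 or a number of a turn 0.188, either way. A call with a gripper value outside its range is refused whole. "gripper" is the opening, from 0 (shut) to 1 (fully open), set as the call begins (left out, the last holds). The fingers move at their own pace and stop on an object; "grip_force" is the grip in N (left out, the last holds). Time passes only in rows, so rows that do not move let the fingers close. It gives the time, the measured TCP pose, the force, the opening and the grip force at its end, in the units of the state.
- env.get_obs(): the state, without advancing time (a new reading comes with each control period).
- env.capture(name): name is "side" or "top"; returns a dict with "pixels" (384x512x3 uint8, red, green, blue), "fovy" (degrees; the focal length in pixels is half the picture's height over the tangent of half this angle, whatever the lens; pixels are square), "cx", "cy" (the principal point, pixels), "dist" ([k1, k2, p1, p2, k3] as OpenCV has them; the pictures are not rectified), "camera_from_world" (4x4, takes a point from world to camera coordinates). Camera axes: x right, y up, looking along -z (the intrinsics and any distortion apply to the point x, -y, -z); pixel columns grow to the right and rows downward; lengths in m; the calibration is good to about 2 mm. A picture is of the moment at which its call begins. There is no depth.
- env.hand_in(): hands the job in; it is judged then, once.
The state is a dict: "clock": time; "qpos": joint angles; "dq": joint speeds; "joint_torque": joint torques, N m; "position": TCP position; "eef_rot": TCP orientation; "ft_force": force on the tool from outside, world axes, zero at the start; "wrist_torque": the same for the moment, N m; "grip_width": finger opening in m; "grip_force": force on a finger pad.
Only numpy, scipy, OpenCV 4.12 (cv2) and the standard library are available. Lean on these libraries where they do the work, as an engineer would, in place of code of your own. Each camera call takes 0.05 s, during which the arm holds its last target. There are 200 camera calls.

TASK

Take the tapered feeler gauge from the rack and slide it, thin end down and flat face against the case's right wall, into the gap beside the bedside drawer. Ease it down until it drags firmly, about 10 N of push, without forcing it (never press drawer or case harder than 25 N), then let go and leave it standing there, held by the gap. Leave the two straight gauges in the rack and do not shift the glass tumbler.

Things in the scene. Friction and masses are not known exactly. Their poses are not given: they have to be found in the camera images.
- taper: Tapered feeler gauge, aluminium, 0.12 kg, upright. Origin: height of the thin tip, mid-plane of the head; x width, y thickness, z up. Blade z 0-120 mm, 26 wide; flat face at y -9 mm; other face slopes from y -4 at the tip to +9 at z 100 (5 to 18 mm thick; 18 above). Head z 120-170, 46 (x) by 18 (y) mm: pinch across y at z 150. Told by its wedge shape.
- flat (a point): Point on the tapered gauge's flat face, mid-width, 50 mm above the tip; axes as the gauge.
- slip_thin: A straight gauge, not for this job: same head and length, aluminium, blade 6 mm thick throughout. Same frame as the tapered gauge. Leave it in the rack.
- slip_thick: A straight gauge, not for this job: same head and length, aluminium, blade 13 mm thick throughout. Same frame as the tapered gauge. Leave it in the rack.
- rack: Fixed rack: wood foot 90 x 260 mm, two steel rails along its y, 29 mm apart, tops 136 mm above the table. Three gauges hang between the rails by their heads, 75 mm apart along y, in any order, axes parallel to the rack's; raise one by 125 mm to clear the rails, 175 to clear the others' heads. Origin: centre of the underside.
- case: Fixed wooden bedside drawer case, top panel off: 260 mm deep (x), 270 wide (y), walls 15 thick and 135 high, front to -x. Origin: centre of the underside. Inner face of its right (-y) wall: plane y = -120 mm.
- drawer: Drawer with a brass knob, on a runner. The pose is the fixed runner's (same as the case's), not the drawer's: the drawer stands differently sideways each time, leaving a gap of 7.5 to 14.5 mm, not measured, between right case wall and drawer. Its right side's rounded top edge is at z 118 mm. Sprung: a wider gauge pushes it to +y against 3 N plus 10 N per mm. Wood-metal friction about 0.6.
- mouth (a point): Mouth of the gap: upper inner edge of the case's right wall (z 135 mm), axes as the case. The gap is on its +y side, open from above; the gauge may stand from 60 mm in front (-x) to 90 mm behind. Gauge parallel to these axes: its flat face meets the wall when its origin is at y = +9 mm. Fingers pinching across y straddle wall and drawer, and the head stays above the wall.
- tumbler: Bystander: clear glass tumbler, 70 mm wide, 95 mm tall, origin centre of underside.
There are look-alikes about, which are no part of the job. What is shaped like the taper but turquoise or yellow is not meant.

How it is judged (in metres and radians):
On the way, in this order (a step that is already met when the one before it is completed fails the run):
1. the tapered gauge is lifted clear of the rack in the fingers (height (world z) of taper above 0.138 m and contact force between the fingers and taper above 2 N), for 0.1 s.
2. still held, it is slid thin end first into the gap until the drawer presses on it with 4 to 14 N (z of taper in the frame of mouth between -0.118 and -0.03 m and y of taper in the frame of mouth between 0.004 and 0.015 m and x of taper in the frame of mouth between -0.07 and 0.1 m and contact force between the fingers and taper above 2 N and contact force between taper and drawer between 4 and 14 N), for 0.2 s.
At the end, for the whole second after the job is handed in: The tapered gauge stands in the gap by itself, still, tip 30 to 118 mm below the top of the right case wall, within 6 degrees of upright and of square to the wall, its flat face on the wall (within 4 mm), the drawer pressing it with 4 to 11 N (what about 10 N of drag gives) (z of taper in the frame of mouth between -0.118 and -0.03 m and y of taper in the frame of mouth between 0.004 and 0.015 m and x of taper in the frame of mouth between -0.07 and 0.1 m and y of flat in the frame of mouth below 0.004 m and contact force between taper and drawer between 4 and 11 N and contact force between taper and case above 2 N and angle between taper's own z axis and vertical below 0.1 rad and angle between the y axis of taper and the y axis of case, either way round below 0.12 rad and linear speed of taper below 0.01 m/s and contact force between the fingers and taper below 0.1 N); the robot touches nothing.
It fails at once if the gauge presses on the drawer with more than 25 N (contact force between taper and drawer above 25 N).
It fails at once if the gauge presses on the case with more than 25 N (contact force between taper and case above 25 N).
It fails at once if a straight gauge is moved more than 25 mm (distance of any of slip_thin, slip_thick from where it was at the start of the episode above 0.025 m).
It fails at once if the tumbler is moved more than 30 mm (distance of tumbler from where it was at the start of the episode above 0.03 m).
It also fails if it takes over 64 s, if anything falls off the work surface, if the arm or the gripper's body presses on something with over 40 N, if the wrist force passes 120 N, or if a joint passes its speed limit or range.

## Working session

There is one attempt and no reset: what is moved stays moved. The work goes in short steps, Python scripts to look and compute and a tool call to move; the robot and the scene stay as the last step left them, time stands still between calls to the robot, and variables do not carry over. Pictures are saved under pics/ and viewed, at most 10 in all, crops included, and the job is handed in when it is done.

Besides the shell and the picture viewer there is one more tool, called after ">>>" by a JSON object that holds its "api" and its "payload". arm_command: Moves the arm, as the interface text tells. Its arguments: {"type":"object","properties":{"moves":{"type":"array"},"gripper":{"type":"number"},"grip_force":{"type":"number"}},"required":["moves"]}

```bash
mkdir -p pics; cat > h.py <<'E'
import numpy as np, cv2
from cell import env
def cap(n,f):
    c=env.capture(n); cv2.imwrite(f'pics/{f}.png',c['pixels'][:,:,::-1])
    d={k:c[k] for k in c if k!='pixels'}; np.save(f'pics/{n}.npy',d,allow_pickle=True); return c
def cal(n): return np.load(f'pics/{n}.npy',allow_pickle=True).item()
def K(c):
    f=192/np.tan(np.radians(c['fovy'])/2); return np.array([[f,0,c['cx']],[0,f,c['cy']],[0,0,1.]])
def ray(c,u,v):
    p=cv2.undistortPoints(np.array([[[u,v]]],float),K(c),np.array(c['dist'],float))[0,0]
    T=np.array(c['camera_from_world']); R=T[:3,:3]; o=-R.T@T[:3,3]
    return o,R.T@np.array([p[0],-p[1],-1])
def at(c,u,v,z):
    o,d=ray(c,u,v); return o+d*(z-o[2])/d[2]
def proj(c,P):
    T=np.array(c['camera_from_world']); P=np.atleast_2d(P)@T[:3,:3].T+T[:3,3]
    return cv2.projectPoints(P*[1,-1,-1],np.zeros(3),np.zeros(3),K(c),np.array(c['dist'],float))[0][:,0]
def crop(f,x0,y0,w,h,s,o):
    i=cv2.imread(f'pics/{f}.png')[y0:y0+h,x0:x0+w]; cv2.imwrite(f'pics/{o}.png',cv2.resize(i,None,fx=s,fy=s,interpolation=cv2.INTER_CUBIC))
E
python3 - <<'E'
from h import *
for n in('side','top'):
    c=cap(n,n+'0'); T=np.array(c['camera_from_world']); print(n,c['fovy'],-T[:3,:3].T@T[:3,3],T[2,:3])
a=[cv2.imread(f'pics/{n}0.png') for n in('side','top')]
print(env.get_obs(),env.tip_reach)
E
```

```text
side 49.641863021551735 [ 0.00602623 -0.85761776  0.92512073] [-0.42586517 -0.56559627  0.70621506]
top 43.032761166992486 [ 0.35919331 -0.20406123  1.58366117] [-1.02358861e-01 -9.64535264e-04  9.94747070e-01]
{'clock': 0.1, 'qpos': array([ 6.75177198e+01,  1.72132841e+01,  8.71789613e+01,  2.12822106e-03,
        7.56690648e+01, -3.81604120e+00]), 'dq': array([ 0.02668201, -0.04079465, -0.12680386,  0.07071351, -0.04537214,
       -0.04516073]), 'joint_torque': array([ 3.43227235e-03, -5.44378281e+01, -3.62368977e+01,  2.46227486e-06,
        3.05048015e-03, -4.62178025e-05]), 'position': array([0.17594831, 0.52088225, 0.24475363]), 'eef_rot': array([-1.79938963e+02, -6.13725081e-03,  1.61333230e+02]), 'ft_force': array([-0.07870029,  0.47730397, -0.24418425]), 'wrist_torque': array([ 0.01669138, -0.03232435,  0.03771906]), 'grip_force': 0.0, 'grip_width': 0.0854452126361896} 0.014
```

View pics/side0.png

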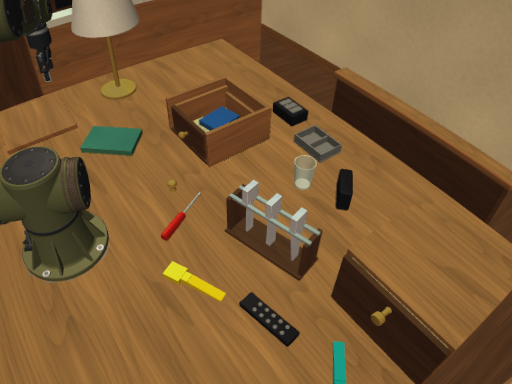

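View pics/top0.png

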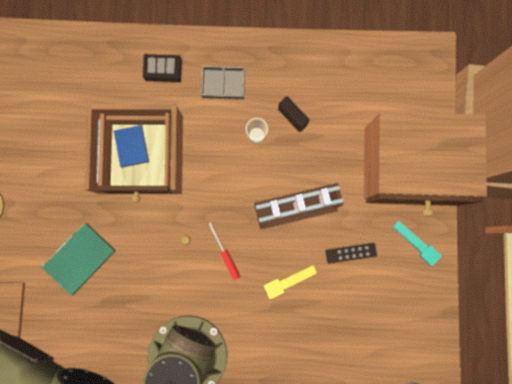

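The side view shows the rack at (272,230) with three silver gauges, and the case at (218,120). The look-alikes are yellow (195,280) and turquoise (339,362). In the top view the case is at (136,150), the rack at (300,205) and the tumbler at (257,130).

```bash
python3 - <<'E'
from h import *
crop('side0',215,165,115,115,5,'rackside')
a=cv2.imread('pics/top0.png'); 
A=cv2.resize(a[95:210,80:195],None,fx=5,fy=5,interpolation=cv2.INTER_CUBIC)
cv2.imwrite('pics/casetop.png',A)
crop('top0',245,170,110,70,7,'racktop')
E
```

```text
(no output)
```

View pics/rackside.png

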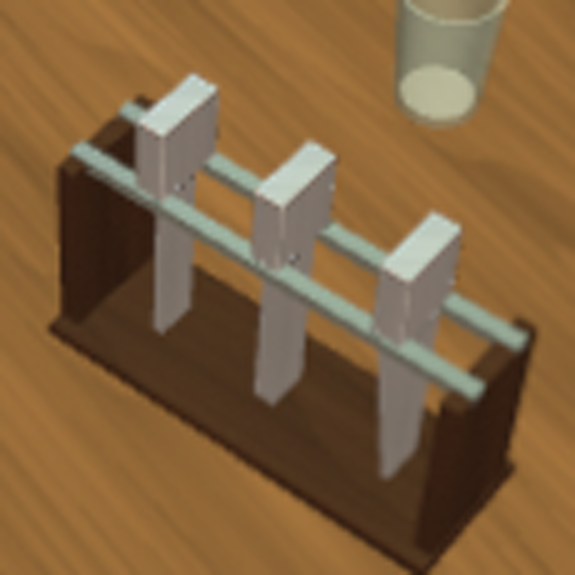

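View pics/casetop.png

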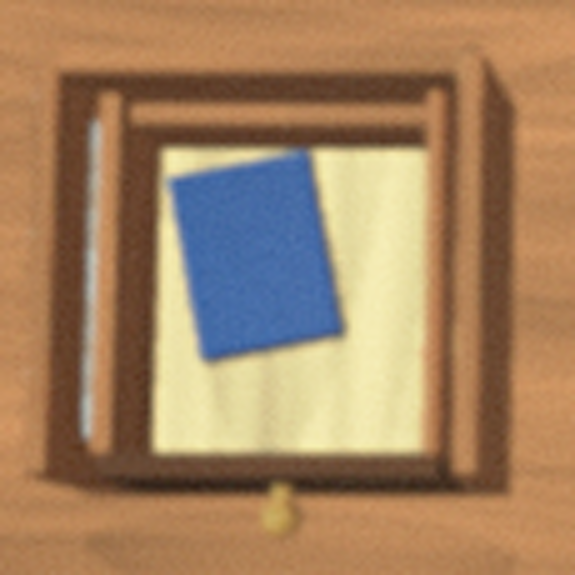

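View pics/racktop.png

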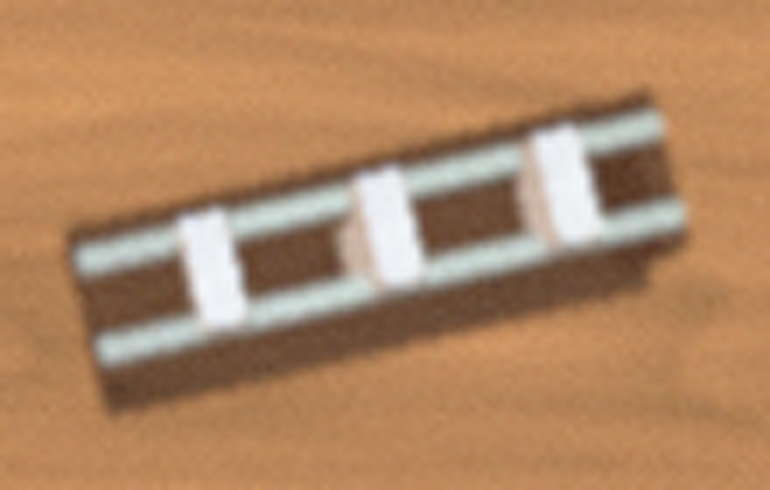

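Side crop: three gauges hang in the rack with their blade edges visible. Left (165,330) is thin throughout, middle (268,395) is evenly thicker, and right (388,470) appears to narrow towards the tip. I'll check this against projected models and an enlarged crop.

```bash
python3 - <<'E'
from h import *
c=cal('top'); s=cal('side')
hd=[at(c,245+(u+.5)/7-.5,170+(v+.5)/7-.5,.186) for u,v in[(212,268),(390,228),(566,184)]]
for h in hd: print('head',h)
hs=[]
for u,v in [(178,104),(296,174),(422,248)]:
    h=at(s,215+u/5,165+v/5,.186); hs.append(h); print('side',h)
rl=[at(c,245+u/7,170+v/7,.136) for u,v in[(80,258),(660,125),(100,350),(685,215)]]
for h in rl: print('rail',h)
d=hd[0]-hd[2]; print(np.linalg.norm(d), np.degrees(np.arctan2(-d[0],d[1])))
d=rl[0]-rl[1]; print(np.linalg.norm(d), np.degrees(np.arctan2(-d[0],d[1])))
d=rl[2]-rl[3]; print(np.linalg.norm(d), np.degrees(np.arctan2(-d[0],d[1])))
# case top corners z=.135 right wall inner edge etc
for n,(u,v) in dict(rw_outer_back=(482,55),rw_inner_back=(455,75),rw_inner_front=(453,472),rw_outer_front=(478,472)).items(): print(n,at(c,80+u/5,95+v/5,.135))
print('tumbler',at(c,257,130,.09))
crop('side0',280,200,40,65,9,'cand3'); crop('side0',240,165,85,100,6,'x')
a=cv2.imread('pics/side0.png')[175:265,235:310]
E
```

```text
head [ 0.45833546 -0.25693537  0.186     ]
head [ 0.47698729 -0.32964771  0.186     ]
head [ 0.49730554 -0.40158602  0.186     ]
side [ 0.45746175 -0.25844896  0.186     ]
side [ 0.47653333 -0.33119011  0.186     ]
side [ 0.49601653 -0.40391758  0.186     ]
rail [ 0.4632371  -0.20388365  0.136     ]
rail [ 0.52747541 -0.44956556  0.136     ]
rail [ 0.42439513 -0.21351742  0.136     ]
rail [ 0.48925995 -0.46062478  0.136     ]
0.14980813845680227 15.077971523470968
0.2539412581065376 14.653050996099019
0.2554789397315491 14.70811635950314
rw_outer_back [0.76277524 0.04783968 0.135     ]
rw_inner_back [0.74986893 0.06360676 0.135     ]
rw_inner_front [0.5080086  0.05376374 0.135     ]
rw_outer_front [0.50845126 0.03889936 0.135     ]
tumbler [ 0.70690761 -0.19858094  0.09      ]
```

View pics/cand3.png

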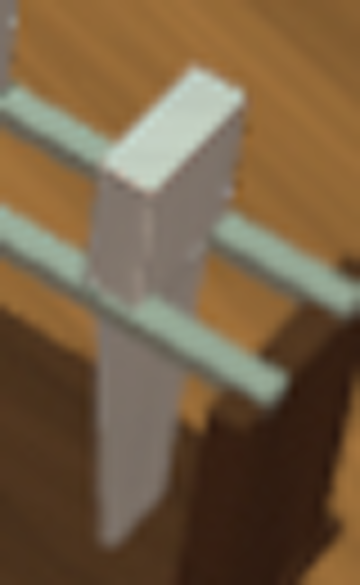

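```bash
python3 - <<'E'
from h import *
s=cal('side'); im=cv2.imread('pics/side0.png'); hsv=cv2.cvtColor(im,cv2.COLOR_BGR2HSV)
def poly(k):
    f=lambda z:{'thin':(-3,3),'thick':(-6.5,6.5),'taper':(-9,min(9,-4+.13*z)),'flip':(-min(9,-4+.13*z),9)}[k]
    return np.array([(x,y,z) for z in(5,60,85) for x in(-13,13) for y in f(z)])/1e3
th=np.radians(14.8); R=np.array([[np.cos(th),-np.sin(th),0],[np.sin(th),np.cos(th),0],[0,0,1]])
S=8
for i,h in enumerate([(.458,-.2577),(.4768,-.3304),(.4967,-.4028)]):
    o=np.array([*h,.016]); 
    allm={}
    for k in('thin','thick','taper','flip'):
        P=poly(k); m=np.zeros((384*S//1,512*S),np.uint8)
        for a in(0,4):
            q=proj(s,P[a:a+8]@R.T+o); cv2.fillConvexPoly(m,cv2.convexHull(((q+.5)*S).astype(np.int32)),255)
        allm[k]=cv2.resize(m,(512,384),interpolation=cv2.INTER_AREA)/255.
    g=np.max(list(allm.values()),0)>0
    reg=cv2.dilate(g.astype(np.uint8),np.ones((3,5)))>0
    r=np.where(g.any(1))[0]; reg[:r[0]+2]=0; reg[r[-1]+1:]=0
    low=(hsv[:,:,1]<75).astype(float)
    print(i,{k:round(float(np.abs(allm[k]-low)[reg].sum()),1) for k in allm}, low[reg].sum())
    for v in range(r[0]+2,r[-1],5):
        L=np.where(low[v]*reg[v])[0]; print(v,(L.min(),L.max()) if len(L) else None,{k:(int(np.where(allm[k][v]>.5)[0].min()),int(np.where(allm[k][v]>.5)[0].max())) for k in allm if (allm[k][v]>.5).any()})
E
```

```text
0 {'thin': 57.0, 'thick': 71.9, 'taper': 85.3, 'flip': 79.8} 197.0
206 (np.int64(244), np.int64(253)) {'thin': (251, 253), 'thick': (250, 254), 'taper': (249, 254), 'flip': (248, 254)}
211 (np.int64(246), np.int64(257)) {'thin': (246, 253), 'thick': (245, 254), 'taper': (245, 255), 'flip': (245, 254)}
216 (np.int64(246), np.int64(252)) {'thin': (246, 253), 'thick': (245, 254), 'taper': (246, 255), 'flip': (245, 253)}
221 (np.int64(246), np.int64(252)) {'thin': (246, 253), 'thick': (245, 254), 'taper': (247, 255), 'flip': (244, 252)}
226 (np.int64(246), np.int64(252)) {'thin': (246, 252), 'thick': (245, 253), 'taper': (247, 254), 'flip': (244, 249)}
231 (np.int64(247), np.int64(247)) {'taper': (248, 249)}
1 {'thin': 95.8, 'thick': 48.1, 'taper': 82.5, 'flip': 92.3} 252.0
219 (np.int64(267), np.int64(276)) {'thin': (274, 275), 'thick': (272, 274), 'taper': (272, 274), 'flip': (271, 274)}
224 (np.int64(267), np.int64(280)) {'thin': (269, 275), 'thick': (268, 276), 'taper': (267, 277), 'flip': (267, 276)}
229 (np.int64(267), np.int64(275)) {'thin': (268, 275), 'thick': (267, 276), 'taper
[... 405 characters left out ...]
per': 39.4, 'flip': 133.9} 232.0
234 (np.int64(290), np.int64(301)) {'thin': (297, 299), 'thick': (295, 299), 'taper': (295, 299), 'flip': (294, 299)}
239 (np.int64(291), np.int64(303)) {'thin': (292, 298), 'thick': (291, 300), 'taper': (291, 300), 'flip': (290, 299)}
244 (np.int64(291), np.int64(299)) {'thin': (292, 298), 'thick': (290, 299), 'taper': (291, 300), 'flip': (289, 297)}
249 (np.int64(291), np.int64(298)) {'thin': (291, 297), 'thick': (290, 298), 'taper': (291, 299), 'flip': (289, 295)}
254 (np.int64(291), np.int64(297)) {'thin': (290, 295), 'thick': (289, 296), 'taper': (291, 298), 'flip': (288, 292)}
259 (np.int64(291), np.int64(293)) {'thick': (292, 292), 'taper': (292, 293)}
```

Silhouette match: the rightmost gauge (side (295,240), top head (326,196)) fits the taper best (error 39, against 71 to 134 for the others), with its flat face towards -y. Thin is on the left and thick in the middle. The head spacing of 75 mm agrees with the rack. Moving above it.

>>> {"api": "arm_command", "payload": {"moves": [2.7,-5.5,0.5,-0.18,2.7,-5.5,0.5,-0.18,2.7,-5.5,0.5,-0.18,2.7,-5.5,0.5,-0.18,2.7,-5.5,0.5,-0.18,2.7,-5.5,0.5,-0.18,2.7,-5.5,0.5,-0.18,2.7,-5.5,0.5,-0.18,2.7,-5.5,0.5,-0.18,2.7,-5.5,0.5,-0.18,2.7,-5.5,0.5,-0.18,2.7,-5.5,0.5,-0.18], "gripper": 0.55}}

```text
clock: 1.6
position: [0.5005, -0.141, 0.3052]
eef_rot: [-180.0, 0.0, 37.2]
ft_force: [1.0, 1.4, 0.9]
grip_width: 0.0468
grip_force: 0.0
```

>>> {"api": "arm_command", "payload": {"moves": [0,-5.2,0,-0.08,0,-5.2,0,-0.08,0,-5.2,0,-0.08,0,-5.2,0,-0.08,0,-5.2,0,-0.08,0,0,0,0,0,0,0,0]}}

```text
clock: 2.48
position: [0.5, -0.3985, 0.3048]
eef_rot: [-179.9, 0.0, 14.7]
ft_force: [0.2, -0.1, 0.7]
grip_width: 0.0473
grip_force: 0.0
```

>>> {"api": "arm_command", "payload": {"moves": [-0.3,-0.4,-3,0,0,0,-3,0,0,0,-3,0,0,0,-3,0,0,0,-2.4,0,0,0,0,0,0,0,0,0]}}

```text
clock: 3.35
position: [0.4976, -0.4026, 0.1628]
eef_rot: [179.9, -0.1, 14.7]
ft_force: [-0.1, -0.7, 0.5]
grip_width: 0.0469
grip_force: 0.0
```

>>> {"api": "arm_command", "payload": {"moves": [0,0,0,0,0,0,0,0,0,0,0,0,0,0,0,0,0,0,0,0,0,0,0,0], "gripper": 0, "grip_force": 40}}

```text
clock: 4.1
position: [0.4973, -0.4031, 0.1623]
eef_rot: [179.9, -0.1, 14.7]
ft_force: [-1.7, 1.1, 5.4]
grip_width: 0.0176
grip_force: 39.4
```

>>> {"api": "arm_command", "payload": {"moves": [0,0,1,0,0,0,2,0,0,0,3,0,0,0,4,0,0,0,4,0,0,0,3,0,0,0,1.5,0,0,0,0,0]}}

```text
clock: 5.1
position: [0.4971, -0.403, 0.3467]
eef_rot: [180.0, -0.0, 14.7]
ft_force: [-0.2, 0.3, -2.0]
grip_width: 0.0177
grip_force: 39.3
```

```bash
python3 - <<'E'
from h import *
from scipy.optimize import least_squares
c=cap('top','top1'); s=cap('side','side1')
crop('side1',160,70,120,95,6,'caseside')
A=cv2.imread('pics/top1.png')[95:200,155:190]; cv2.imwrite('pics/x.png',A)
a=cv2.resize(cv2.imread('pics/side1.png')[72:167,160:280],None,fx=6,fy=6,interpolation=cv2.INTER_CUBIC)
b=cv2.resize(cv2.imread('pics/top1.png')[95:200,155:190],None,fx=5,fy=5,interpolation=cv2.INTER_CUBIC)
cv2.imwrite('pics/casetop2.png',b)
E
```

```text
(no output)
```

View pics/caseside.png

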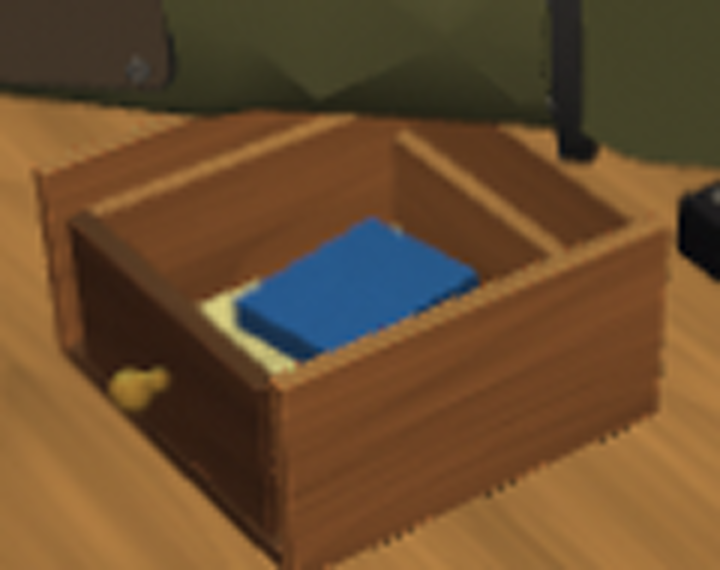

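Side crop: the right wall's top edge runs from (290,385) to (668,228) in the crop, with base corners near (290,565) and (658,410) and the left-front top corner at (38,175). Fitting the case pose from both views.

```bash
python3 - <<'E'
from h import *
from scipy.optimize import least_squares
c=cal('top'); s=cal('side')
S=[((-130,-135,135),(290,388)),((130,-135,135),(670,230)),((130,-135,0),(658,410)),((-130,135,135),(38,175))]
T=[((130,-135,135),(482,62)),((-130,-135,135),(478,475)),((-130,-120,135),(453,474)),((125,-120,135),(456,75))]
pc=lambda l,x0,y0,k:np.array([((u+.5)/k-.5+x0,(v+.5)/k-.5+y0) for _,(u,v) in l])
MS=np.array([a for a,_ in S])/1e3; MT=np.array([a for a,_ in T])/1e3
US=pc(S,160,70,6); UT=pc(T,80,95,5)
def w(p,M):
    R=np.array([[np.cos(p[2]),-np.sin(p[2]),0],[np.sin(p[2]),np.cos(p[2]),0],[0,0,1]]); return M@R.T+[p[0],p[1],0]
f=lambda p:np.r_[(proj(s,w(p,MS))-US).ravel(),(proj(c,w(p,MT))-UT).ravel()]
r=least_squares(f,[.63,.18,.04],loss='soft_l1'); print(r.x,np.degrees(r.x[2]));print(f(r.x).reshape(-1,2).round(1))
for nm,ff,c2 in(('T',lambda p:f(p)[8:],c),('S',lambda p:f(p)[:8],s)):
    q=least_squares(ff,[.63,.18,.04],loss='soft_l1').x; print(nm,q,np.degrees(q[2]), 'mouth',w(q,np.array([[0,-.12,.135]])))
p=r.x; print('mouth',w(p,np.array([[0,-.12,.135]])))
# profile across right wall in top image, averaged along x in -60..60mm
g=cv2.imread('pics/top1.png').astype(np.float32)
ys=np.arange(-140,-90,1.)
for xs in(np.arange(-60,0,2.),np.arange(30,90,2.)):
    o=[]
    for y in ys:
        uv=proj(c,w(p,np.array([(x,y,135) for x in xs])/1e3)).astype(np.float32)
        o.append(cv2.remap(g,uv[None,:,0],uv[None,:,1],cv2.INTER_LINEAR)[0].mean(0).mean())
    print([(int(y),int(v)) for y,v in zip(ys,o)])
E
```

```text
[0.63231652 0.17932062 0.03673431] 2.1047207174476195
[[-1.   1.2]
 [ 0.  -0.5]
 [ 0.   1. ]
 [-1.6 -1.1]
 [ 0.  -2.4]
 [ 0.1  0.2]
 [ 0.1  0.4]
 [ 0.2 -3.4]]
T [0.62866431 0.1795175  0.03711853] 2.126735023940558 mouth [[0.63311751 0.05960016 0.135     ]]
S [0.63475732 0.18014936 0.04256822] 2.4389796100503722 mouth [[0.63986397 0.06025806 0.135     ]]
mouth [[0.63672365 0.05940157 0.135     ]]
[(-140, 79), (-139, 80), (-138, 85), (-137, 89), (-136, 95), (-135, 104), (-134, 113), (-133, 121), (-132, 126), (-131, 132), (-130, 137), (-129, 137), (-128, 138), (-127, 139), (-126, 140), (-125, 140), (-124, 140), (-123, 138), (-122, 135), (-121, 132), (-120, 123), (-119, 114), (-118, 106), (-117, 100), (-116, 94), (-115, 91), (-114, 96), (-113, 101), (-112, 107), (-111, 115), (-110, 123), (-109, 130), (-108, 135), (-107, 141), (-106, 146), (-105, 154), (-104, 161), (-103, 169), (-102, 178), (-101, 188), (-100, 196), (-99, 201), (-98, 205), (-97, 208), (-96, 209), (-95, 209), (-94, 209), (-93, 209), (-92, 209), (-91, 210)]
[(-140, 80), (-139, 81), (-138, 85), (-137, 91), (-136, 97), (-135, 105), (-134, 114), (-133, 124), (-132, 131), (-131, 135), (-130, 139), (-129, 141), (-128, 141), (-127, 140), (-126, 139), (-125, 136), (-124, 133), (-123, 128), (-122, 121), (-121, 114), (-120, 106), (-119, 99), (-118, 92), (-117, 88), (-116, 88), (-115, 89), (-114, 92), (-113, 100), (-112, 108), (-111, 116), (-110, 124), (-109, 131), (-108, 137), (-107, 141), (-106, 145), (-105, 149), (-104, 153), (-103, 157), (-102, 161), (-101, 164), (-100, 167), (-99, 168), (-98, 169), (-97, 171), (-96, 171), (-95, 172), (-94, 173), (-93, 174), (-92, 175), (-91, 176)]
```

>>> {"api": "arm_command", "payload": {"moves": [1.3,4.7,0,-0.022,1.3,4.7,0,-0.022,1.3,4.7,0,-0.022,1.3,4.7,0,-0.022,1.3,4.7,0,-0.022,1.3,4.7,0,-0.022,1.3,4.7,0,-0.022,1.3,4.7,0,-0.022,1.3,4.7,0,-0.022,1.2,4.9,0,-0.022,0,0,-2,0,0,0,-2,0]}}

```text
clock: 6.7
position: [0.6258, 0.0698, 0.304]
eef_rot: [180.0, 0.1, 2.1]
ft_force: [-0.3, -0.7, -0.9]
grip_width: 0.0176
grip_force: 39.4
```

>>> {"api": "arm_command", "payload": {"moves": [0,0,-1,0,0,0,0,0,0,0,0,0,0,0,0,0]}}

```text
clock: 7.2
position: [0.6262, 0.069, 0.297]
eef_rot: [-180.0, -0.1, 2.0]
ft_force: [-0.0, 0.4, -1.1]
grip_width: 0.0178
grip_force: 39.4
```

```bash
python3 - <<'E'
from h import *
c=cap('side','side2'); o=env.get_obs(); print(o['position'],o['eef_rot'],o['ft_force'],o['wrist_torque'])
a=cv2.resize(cv2.imread('pics/side2.png')[75:145,185:275],None,fx=8,fy=8,interpolation=cv2.INTER_CUBIC)
P=lambda M:(proj(c,M)+.5-[185,75])*8-.5
# predicted: wall inner top edge (green), outer (blue); gauge tip corners (red)
def w(M,p=(.63232,.17932,.03673)):
    M=np.array(M)/1e3;R=np.array([[np.cos(p[2]),-np.sin(p[2]),0],[np.sin(p[2]),np.cos(p[2]),0],[0,0,1]]); return M@R.T+[p[0],p[1],0]
for y,col in((-120,(0,255,0)),(-135,(255,0,0))):
    q=P(w([(-130,y,135),(130,y,135)])).astype(int); cv2.line(a,tuple(map(int,q[0])),tuple(map(int,q[1])),col,1)
th=np.radians(o['eef_rot'][2]); R=np.array([[np.cos(th),-np.sin(th),0],[np.sin(th),np.cos(th),0],[0,0,1]])
M=np.array([(-13,-9,0),(13,-9,0),(13,-4,0),(-13,-4,0),(-13,-9,100),(13,-9,100),(-13,9,100)])/1e3
q=P(M@R.T+o['position']-[0,0,.1463])
for u in q: cv2.circle(a,tuple(map(int,u)),3,(0,0,255),1)
cv2.imwrite('pics/v8.png',a)
E
```

```text
[0.62614825 0.06897923 0.29684209] [-1.79999528e+02 -5.13810359e-02  2.04354711e+00] [-0.70028141  0.10497667 -0.30733057] [-0.00471893  0.06089224 -0.01181264]
```

View pics/v8.png

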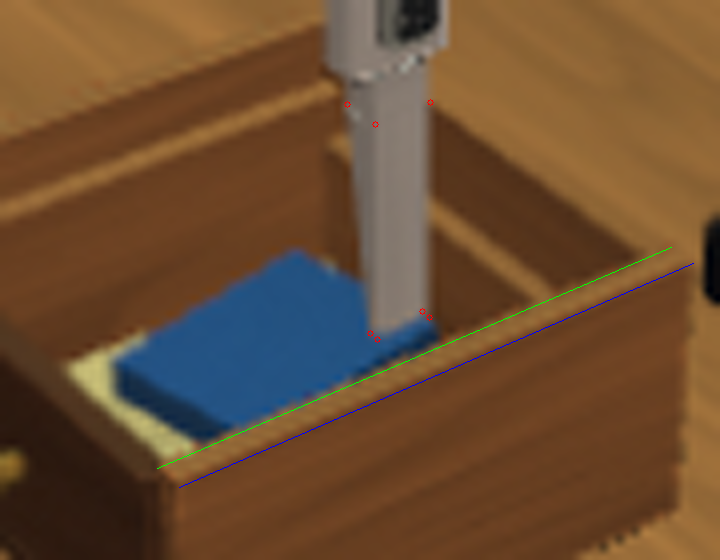

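Crop: the gauge tip is at about (372..430, 338..322) and matches the predicted corners to within half an image pixel. The fitted wall edges lie on the light wall strip. Easing in with a small offset off the wall.

>>> {"api": "arm_command", "payload": {"moves": [0,0.1,-0.5,0,0,0,-0.5,0,0,0,-0.5,0,0,0,-0.4,0,0,0,-0.3,0,0,0,-0.3,0,0,0,0,0,0,0,0,0], "grip_force": 40}}

```text
clock: 8.25
position: [0.6261, 0.0701, 0.2715]
eef_rot: [-180.0, -0.0, 2.1]
ft_force: [0.6, -0.7, -0.5]
grip_width: 0.0177
grip_force: 39.4
```

>>> {"api": "arm_command", "payload": {"moves": [0,0,-0.3,0,0,0,-0.3,0,0,0,-0.3,0,0,0,-0.3,0,0,0,-0.3,0,0,0,0,0,0,0,0,0]}}

```text
clock: 9.12
position: [0.6261, 0.0701, 0.2564]
eef_rot: [180.0, -0.0, 2.1]
ft_force: [0.7, 0.5, -0.6]
grip_width: 0.0178
grip_force: 39.4
```

>>> {"api": "arm_command", "payload": {"moves": [0,-0.1,0,0,0,0,0,0,0,0,0,0]}}

```text
clock: 9.5
position: [0.626, 0.0691, 0.2563]
eef_rot: [180.0, -0.0, 2.1]
ft_force: [0.2, -0.9, -0.4]
grip_width: 0.0175
grip_force: 39.4
```

>>> {"api": "arm_command", "payload": {"moves": [0,-0.05,0,0,0,0,0,0,0,0,0,0]}}

```text
clock: 9.88
position: [0.626, 0.0687, 0.2564]
eef_rot: [-180.0, -0.0, 2.1]
ft_force: [-0.4, 1.6, 0.5]
grip_width: 0.0175
grip_force: 39.4
```

>>> {"api": "arm_command", "payload": {"moves": [0,-0.05,0,0,0,0,0,0,0,0,0,0]}}

```text
clock: 10.25
position: [0.6261, 0.0683, 0.2564]
eef_rot: [-180.0, -0.0, 2.1]
ft_force: [-0.1, 4.8, 1.0]
grip_width: 0.0178
grip_force: 39.7
```

>>> {"api": "arm_command", "payload": {"moves": [0,0.03,-0.2,0,0,0,-0.2,0,0,0,-0.2,0,0,0,-0.2,0,0,0,-0.2,0,0,0,0,0,0,0,0,0]}}

```text
clock: 11.12
position: [0.626, 0.0685, 0.246]
eef_rot: [-180.0, 0.0, 2.1]
ft_force: [0.6, 5.6, 0.3]
grip_width: 0.0176
grip_force: 39.7
```

>>> {"api": "arm_command", "payload": {"moves": [0,0,-0.2,0,0,0,-0.2,0,0,0,0,0,0,0,0,0]}}

```text
clock: 11.62
position: [0.626, 0.0685, 0.242]
eef_rot: [-180.0, 0.0, 2.1]
ft_force: [0.3, 4.9, 0.4]
grip_width: 0.0181
grip_force: 39.8
```

>>> {"api": "arm_command", "payload": {"moves": [0,0,-0.2,0,0,0,-0.2,0,0,0,0,0,0,0,0,0]}}

```text
clock: 12.12
position: [0.626, 0.0685, 0.238]
eef_rot: [-180.0, 0.0, 2.1]
ft_force: [0.2, 5.2, -0.5]
grip_width: 0.0179
grip_force: 39.9
```

>>> {"api": "arm_command", "payload": {"moves": [0,0.04,-0.2,0,0,0,-0.2,0,0,0,0,0,0,0,0,0]}}

```text
clock: 12.62
position: [0.6259, 0.0687, 0.2338]
eef_rot: [180.0, 0.0, 2.0]
ft_force: [0.9, 4.1, -3.1]
grip_width: 0.0173
grip_force: 39.3
```

>>> {"api": "arm_command", "payload": {"moves": [0,0,-0.2,0,0,0,-0.2,0,0,0,0,0,0,0,0,0]}}

```text
clock: 13.12
position: [0.626, 0.0688, 0.2301]
eef_rot: [-180.0, 0.0, 2.1]
ft_force: [0.5, 4.8, -1.8]
grip_width: 0.0177
grip_force: 39.6
```

>>> {"api": "arm_command", "payload": {"moves": [0,0.05,0,0,0,0,0,0,0,0,0,0]}}

```text
clock: 13.5
position: [0.626, 0.0691, 0.2301]
eef_rot: [180.0, 0.0, 2.0]
ft_force: [1.2, 1.0, -2.3]
grip_width: 0.0178
grip_force: 39.4
```

```bash
python3 -c "
from h import *
o=env.get_obs();print(o['position'],o['eef_rot'],o['ft_force'],o['wrist_torque'])
cap('top','top3');cap('side','side3')
o=env.get_obs();print(o['ft_force'],o['wrist_torque'])
a=cv2.imread('pics/top3.png')[130:200,140:200];b=cv2.imread('pics/side3.png')[75:145,190:250]
cv2.imwrite('pics/v9.png',np.hstack([cv2.resize(x,(390,455),interpolation=cv2.INTER_CUBIC) for x in(a,b)]))
"
```

```text
[0.62598878 0.06905778 0.23012717] [1.79979672e+02 1.96447950e-02 2.04719013e+00] [ 1.20389618  1.04596627 -2.31596292] [ 0.41644542 -0.17862305  0.01122924]
[-0.41954186  0.30868447 -2.51832496] [ 0.33834664  0.0035227  -0.05638089]
```

View pics/v9.png

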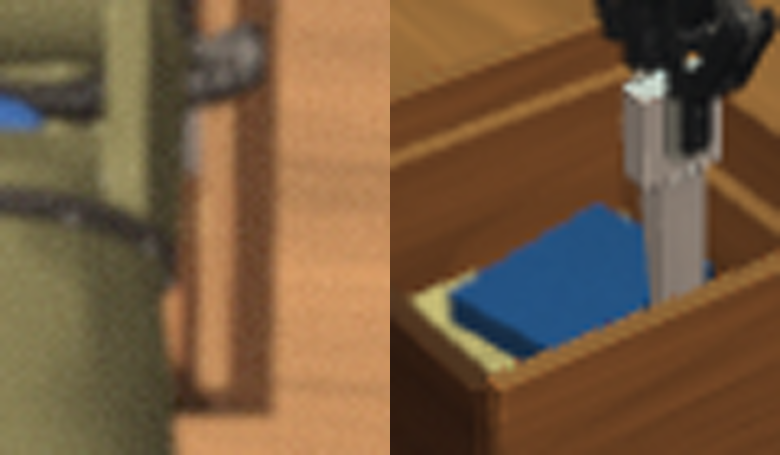

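The combined crop shows the gauge entering behind the right wall (blade at (675,290)), upright, with its flat face along the wall. Continuing down.

>>> {"api": "arm_command", "payload": {"moves": [0,0,-0.2,0,0,0,-0.2,0,0,0,0,0,0,0,0,0]}}

```text
clock: 14.1
position: [0.626, 0.0692, 0.2262]
eef_rot: [180.0, 0.0, 2.0]
ft_force: [-1.0, 0.3, -1.0]
grip_width: 0.0172
grip_force: 39.5
```

>>> {"api": "arm_command", "payload": {"moves": [0,0,-0.2,0,0,0,0,0,0,0,0,0]}}

```text
clock: 14.48
position: [0.626, 0.0692, 0.2243]
eef_rot: [180.0, 0.0, 2.1]
ft_force: [-0.2, 0.1, -1.7]
grip_width: 0.0174
grip_force: 39.5
```

>>> {"api": "arm_command", "payload": {"moves": [0,0,-0.2,0,0,0,0,0,0,0,0,0]}}

```text
clock: 14.85
position: [0.626, 0.0692, 0.2223]
eef_rot: [180.0, -0.0, 2.1]
ft_force: [-0.6, -0.5, -1.8]
grip_width: 0.0176
grip_force: 39.5
```

>>> {"api": "arm_command", "payload": {"moves": [0,0,-0.2,0,0,0,0,0,0,0,0,0]}}

```text
clock: 15.22
position: [0.626, 0.0693, 0.2203]
eef_rot: [-180.0, -0.0, 2.1]
ft_force: [0.3, -0.1, -0.5]
grip_width: 0.0175
grip_force: 39.5
```

>>> {"api": "arm_command", "payload": {"moves": [0,0,-0.2,0,0,0,0,0,0,0,0,0]}}

```text
clock: 15.6
position: [0.626, 0.0692, 0.2182]
eef_rot: [180.0, 0.0, 2.0]
ft_force: [0.2, 0.4, -1.1]
grip_width: 0.0178
grip_force: 39.6
```

>>> {"api": "arm_command", "payload": {"moves": [0,0,-0.2,0,0,0,0,0,0,0,0,0]}}

```text
clock: 15.98
position: [0.6261, 0.0692, 0.2165]
eef_rot: [180.0, -0.0, 2.0]
ft_force: [0.8, 0.8, 2.2]
grip_width: 0.0175
grip_force: 39.9
```

>>> {"api": "arm_command", "payload": {"moves": [0,0,-0.1,0,0,0,0,0,0,0,0,0]}}

```text
clock: 16.35
position: [0.6262, 0.0693, 0.2156]
eef_rot: [-180.0, -0.0, 2.1]
ft_force: [1.2, 0.6, 5.0]
grip_width: 0.0175
grip_force: 40.4
```

>>> {"api": "arm_command", "payload": {"moves": [0,0,-0.1,0,0,0,0,0,0,0,0,0]}}

```text
clock: 16.73
position: [0.6262, 0.0693, 0.2146]
eef_rot: [180.0, -0.0, 2.1]
ft_force: [0.4, -0.1, 4.8]
grip_width: 0.0176
grip_force: 40.5
```

>>> {"api": "arm_command", "payload": {"moves": [0,0,-0.1,0,0,0,0,0,0,0,0,0]}}

```text
clock: 17.1
position: [0.6262, 0.0693, 0.2138]
eef_rot: [-180.0, -0.0, 2.0]
ft_force: [-0.2, -0.2, 6.4]
grip_width: 0.018
grip_force: 40.6
```

>>> {"api": "arm_command", "payload": {"moves": [0,0,-0.1,0,0,0,0,0,0,0,0,0]}}

```text
clock: 17.48
position: [0.6263, 0.0693, 0.213]
eef_rot: [-180.0, -0.1, 2.0]
ft_force: [0.5, 0.5, 8.5]
grip_width: 0.0174
grip_force: 40.8
```

>>> {"api": "arm_command", "payload": {"moves": [0,0,0,0,0,0,0,0,0,0,0,0,0,0,0,0,0,0,0,0], "gripper": 0.5}}

```text
clock: 18.1
position: [0.626, 0.0692, 0.2122]
eef_rot: [-180.0, 0.0, 2.1]
ft_force: [-0.3, -0.3, 0.0]
grip_width: 0.0428
grip_force: 0.0
```

>>> {"api": "arm_command", "payload": {"moves": [0,0,1,0,0,0,2,0,0,0,3,0,0,0,4,0,0,0,4,0,0,0,0,0,0,0,0,0,0,0,0,0]}}

```text
clock: 19.1
position: [0.6258, 0.0693, 0.3511]
eef_rot: [180.0, 0.1, 2.1]
ft_force: [-0.2, -0.6, -0.1]
grip_width: 0.0429
grip_force: 0.0
```

```bash
python3 -c "
from h import *
cap('top','top4');cap('side','side4')
o=env.get_obs();print(o['ft_force'],o['position'])
a=cv2.imread('pics/top4.png')[120:190,140:200];b=cv2.imread('pics/side4.png')[75:145,190:250]
cv2.imwrite('pics/v10.png',np.hstack([cv2.resize(x,(390,455),interpolation=cv2.INTER_CUBIC) for x in(a,b)]))
"
```

```text
[-0.11132104  0.18578652  0.37749126] [0.62592933 0.06924406 0.35147289]
```

View pics/v10.png

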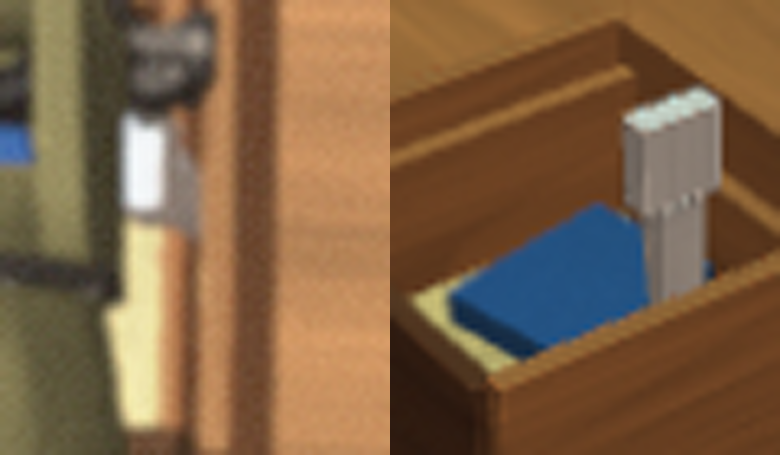

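The picture shows the gauge standing by itself in the gap (head at (672,150)), upright and square to the wall, with the fingers clear above it. Handing in.

```bash
python3 -c "
from cell import env
print(env.hand_in())"
```

```text
the job is handed in; nothing more can be done
None
```

The tapered gauge stands by itself in the gap, thin end down and flat face to the right wall, eased in to about 9.5 N of push and let go; the straight gauges and tumbler were left alone, and the job is handed in at about 19 s (no verdict was returned).

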